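# Put the spare tool battery on charge

## Task

Pull the drawer of the bench cabinet out to its stop and leave it out; take the cordless-tool battery pack that stands in it and plug it, stem first, into the bay in the sloping face of the charger, feeling for the opening because the bay floats a few millimetres sideways, and press until its foot is flat on the face: the sprung contacts need a firm push, but do not ram it. Leave the nozzle in the drawer and the tin, tape measure and brush on the bench where they are.

Things in the scene. Friction and masses are not known exactly. Their poses are not given: they have to be found in the camera images.
- cabinet_drawer0 (a joint): how far the drawer is pulled out of its grey bench cabinet (fixed, 220 deep x 300 wide x 132 mm high), m: 0 shut, 0.150 at its stop; 1 to 2 N of drag. Its rim lies 110 mm above the bench, its inner floor 22 mm; 258 mm wide inside. On the floor a plastic nest, 36 mm high, has two pockets 58 (front to back) x 40 mm, 60 mm either side of the middle.
- cabinet_drawer0_handle (a point): middle of the drawer's bar handle: a level steel bar 11 mm thick, 120 mm long, its axis 35 mm ahead of the drawer front (29 mm of gap for a finger), 38 mm below the cabinet's top. x points into the cabinet (the drawer slides out along -x), y along the bar, z up. It moves with the drawer; the pack's axis stands about 116 mm behind it (x), 60 mm left or right.
- pack: black battery pack, 0.26 to 0.40 kg, 86 mm tall. Below: the stem, 46 (x) x 34 (y) x 44 mm, its end tapered over 7 mm (3.5 a side in x, 1.5 in y), with a key rib 10 mm wide and 5 mm proud down the middle of its -x side. Origin: centre of the stem's free end; z runs from stem to foot. It starts upright, stem down, in one of the drawer's two pockets, within 0.1 rad of the handle's axes.
- pack_foot (a point): centre of the foot's underside, 44 mm along the pack's z from its origin; axes as the pack's. The foot, above the stem, is a block 66 (x) x 50 (y) x 42 mm (z), to be gripped across y.
- charger: dark wedge-shaped desk charger, fixed, 150 deep x 124 wide x 110 mm high. Origin: middle of its underside; x points to its back, y to its left. Its face slopes 25 degrees, low edge toward -x. Two sprung leaf contacts in the bay's +-y walls begin to resist when the stem is about 30 mm deep, rising to some 8 to 13 N in all when home; they also hold the pack in place.
- bay_mouth (a point): middle of the charger's face, 86 mm above the bench; z out of the face (25 degrees from vertical), x up the slope. The bay is a sharp-edged hole 47.5 (x) x 35.5 (y) x 48 mm deep with a slot for the rib in its -x wall: pack axes along these axes. It is in a grey insert, flush with the face, that floats along y (5 N drag) and rests up to 10 mm either side of this point; feel for it.
- nozzle: plain steel heat-gun nozzle, loose, 35 mm diameter at its foot, 22 mm at the top, 74 mm tall, standing in the nest's other pocket. Origin: centre of its underside. Leave it there.
- tin: metal tin on the bench, 74 mm diameter, 82 mm tall, origin centre of underside. Bystander.
- tape: tape measure on the bench, 82 x 42 x 70 mm tall, origin centre of underside. Bystander.
- brush: paint brush lying on the bench, 240 mm long, about 20 mm thick, origin under its middle. Bystander.

How it is judged:
By the outcome, as a careful person would: the job done as asked, in the order asked, and still so for the second after the job is handed in, with the robot touching nothing.
It also fails if it takes over 67 s, if anything falls off the work surface, if the arm or the gripper's body presses on something with over 40 N, if the wrist force passes 120 N, or if a joint passes its speed limit or range.

## Robot

A 6-joint arm with a two-finger parallel gripper is mounted at the origin on the work surface. World frame = base frame: x ahead of the robot, y to its left, z up, the work surface at z = 0. Lengths are in m, angles in rad, forces in N, time in s.
With the tool pointing down it reaches from about 0.325 to 0.9 m from the base axis. Payload 6.1 kg.
Tool frame: the origin (TCP) lies on the centre line of the jaws, within the pads' length; the fingertips stand 8 mm ahead of it and the grasp point (between the pads) lies 11 mm behind it; z points along the fingers, y is the direction in which the jaws open and shut (so a half turn about z gives the same grasp; the last joint's range is limited). The gripper opens to 85 mm and grips with 20 to 120 N. Pads are 22 mm wide; open, the fingers measure 114 mm over their backs; the gripper's body (76 mm by 85 mm) begins 54 mm behind the grasp point. The pads swing forward as they close: fully open they stand 13 mm farther back than shut.
Start: joints at [-1.476, 0.22, 1.526, -0, 1.395, -0.126], TCP at [0.137, -0.61, 0.239] pointing down, gripper open.
Joint ranges: [-2.98, 2.98], [-0.91, 2.08], [0.09, 2.57], [-1.24, 4.39], [0.2, 2.65], [-2.68, 2.68]. Speed limits (rad/s): [2.57, 2.57, 3.01, 3.14, 3.14, 3.14].

## Interface

Orientations are given as a unit quaternion [x, y, z, w].
In Python, from bench import r, imaging, workorder gives the robot as it stands.
- The arm moves only by the tool apply_moves, never from a script. Its arguments are lists of equal length, an entry for each row: "gripper": the closure in counts, from 0 (fully open) to 255 (shut); "linear": the shift along the tool's x, y, z in cm, a list of three; "spin": the turn about the tool's z in degrees. A call has 1 to 20 rows; each row is the pose to reach, as a shift and turn from the pose measured when the call began, along the tool's axes at that moment; what a row does not reach only later rows make up. A row lasts 1/10 s, in which the tool goes at most 50 mm and 8.59 degrees, less where a joint would pass 70% of its speed; a pose out of reach is approached as far as the arm can. A call with a gripper value outside its range is refused whole. The fingers move at their own pace and stop on an object; "squeeze" is the grip in N (left out, the last holds). Time passes only in rows, so rows that repeat a pose let the fingers close. It gives the time, the measured TCP pose, the force and the opening at its end, in the units of the state.
- r.state(): the state, without advancing time (a new reading comes with each control period).
- imaging.camera(name): name is "side" or "top"; returns a dict with "img" (400x640x3 uint8, red, green, blue), "mtx" (3x3 intrinsics, pixels), "R" (3x3) and "t" (3): a world point X has camera coordinates R X + t. Camera axes: x right, y down, z forward; pixel columns grow to the right and rows downward; lengths in m; the calibration is good to about 2 mm. A picture is of the moment at which its call begins. There is no depth.
- workorder.job_done(): hands the job in, once; it reports no verdict.
Trained networks look in the newest picture that a camera, given by its name, has taken for a name from the list of things; names that differ only in an ending like _2 or _b are one class to them, and where a whole thing is asked for, a point or a joint stands for the part that bears it (a point fixed in the world has none). Each returns a list of dicts, best first, with "conf" (0 to 1); they miss things now and then, are a little off and sometimes report something else, mostly with a low value. They report only what shows in the picture. A call takes as long as a camera call.
- imaging.outline_of(camera, target): "mask" (400x640 bool, what is visible of it).
- imaging.spot_point(camera, target): "xyz" ([x, y, z] in m, in the coordinates of the camera as it stood for that picture, good to about 4 mm: a listed point, or the origin of a listed thing).
The state is a dict: "clock": time; "qpos": joint angles; "qvel": joint speeds; "tau": joint torques, N m; "eef_pos": TCP position; "orientation": TCP orientation; "ft_force": force on the tool from outside, world axes, zero at the start; "ft_torque": the same for the moment, N m; "finger_gap": opening from 0.0 (shut) to 1.0 (fully open).
Only numpy, scipy, OpenCV 4.12 (cv2) and the standard library are available. Lean on these libraries where they do the work, as an engineer would, in place of code of your own. Each camera call takes 0.05 s, during which the arm holds its last target. There are 200 camera calls.

## Working session

There is one attempt and no reset: what is moved stays moved. The work goes in short steps, Python scripts to look and compute and a tool call to move; the robot and the scene stay as the last step left them, time stands still between calls to the robot, and variables do not carry over. Pictures are saved under pics/ and viewed, about 8 in all and at most 12, crops included, and the job is handed in when it is done.

Besides the shell and the picture viewer there is one more tool, called after "Request:" in YAML: its name, and indented under it one key for each argument. apply_moves: Moves the arm, as the interface text tells. Its arguments: {"type":"object","properties":{"gripper":{"type":"array","items":{"type":"number"}},"linear":{"type":"array","items":{"type":"array","items":{"type":"number"}}},"spin":{"type":"array","items":{"type":"number"}},"squeeze":{"type":"number"}},"required":["gripper","linear","spin"]}

```bash
ls; mkdir -p pics; cat > h.py <<'E'
import numpy as np, cv2
from bench import r, imaging, workorder
from scipy.spatial.transform import Rotation as Ro
def shot(cam, name=None):
    c=imaging.camera(cam)
    if name: cv2.imwrite('pics/'+name+'.png', c['img'][:,:,::-1])
    return c
def w(c,p): return np.array(c['R']).T@(np.array(p)-np.array(c['t']))
def find(cam,c,names):
    for n in names:
        for d in imaging.spot_point(cam,n)[:2]:
            print(cam,n,round(d['conf'],2),w(c,d['xyz']).round(4))
def totool(dp):
    s=r.state(); return Ro.from_quat(s['orientation']).inv().apply(dp)*100
E
python3 - <<'E'
from h import *
s=r.state()
for k in s: print(k,np.round(s[k],3))
ims=[]
for cam in('top','side'):
    c=shot(cam); ims.append(c['img'][:,:,::-1])
    print(cam,'cam at',w(c,[0,0,0]).round(3),'fwd',np.array(c['R'])[2].round(2))
    find(cam,c,['cabinet_drawer0_handle','charger','bay_mouth','pack','pack_foot','tin','tape','brush','nozzle'])
cv2.imwrite('pics/top0.png',ims[0]); cv2.imwrite('pics/side0.png',ims[1])
E
```

```text
pics
clock 0.0
qpos [-1.476  0.221  1.528 -0.     1.395 -0.126]
qvel [ 0.002 -0.001  0.     0.     0.001 -0.   ]
tau [-1.000e-03 -4.969e+01 -3.894e+01 -0.000e+00  1.100e-02 -0.000e+00]
eef_pos [ 0.137 -0.609  0.238]
orientation [ 0.994  0.11   0.    -0.001]
ft_force [ 0.345  0.101 -0.078]
ft_torque [0.001 0.002 0.008]
finger_gap 1.003
top cam at [ 0.349 -0.095  1.474] fwd [ 0.16  0.01 -0.99]
top cabinet_drawer0_handle 0.82 [0.6039 0.1438 0.0945]
top cabinet_drawer0_handle 0.34 [ 0.4074 -0.2493  0.0012]
top charger 0.57 [ 0.5951 -0.2099  0.0013]
top bay_mouth 0.93 [ 0.5926 -0.2149  0.0846]
top tin 0.91 [ 0.7847 -0.0211 -0.0043]
top tape 0.93 [ 0.5117 -0.4903 -0.002 ]
top brush 0.96 [ 0.4073 -0.2493 -0.0043]
side cam at [0.388 0.684 0.632] fwd [ 0.21 -0.8  -0.56]
side cabinet_drawer0_handle 0.69 [0.6035 0.1447 0.0971]
side charger 0.69 [ 0.59   -0.2176 -0.0028]
side tape 0.74 [ 0.5157 -0.4912 -0.0066]
side tape 0.65 [ 0.4093 -0.2533 -0.0021]
side brush 0.79 [ 4.067e-01 -2.507e-01  4.000e-04]
side nozzle 0.17 [ 0.5915 -0.2184 -0.0035]
```

View pics/top0.png

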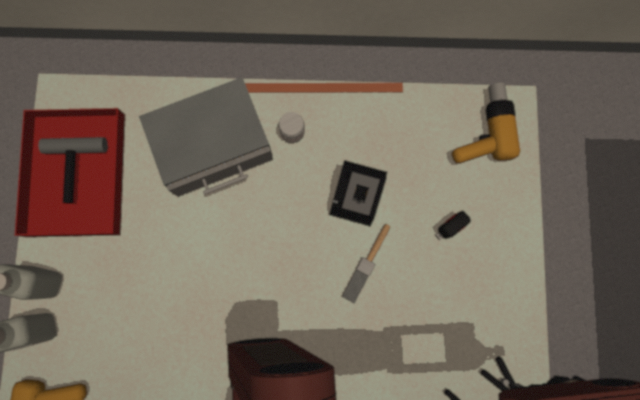

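View pics/side0.png

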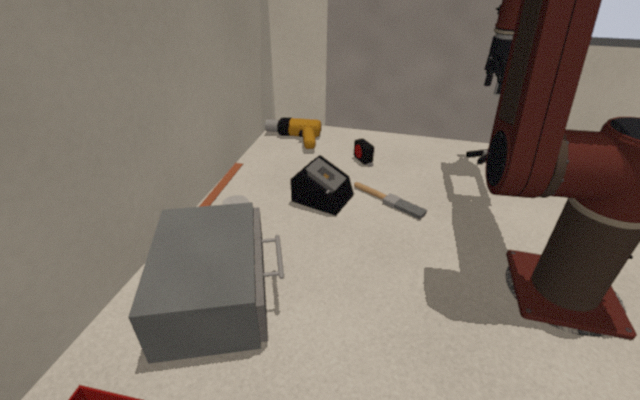

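The top view shows the cabinet at about (205,135), its handle from (204,188) to (246,177), the charger at (358,192), the tin at (291,127), the tape at (453,224) and the brush at (367,262). The side view agrees with this, and the drawer is shut.

```bash
cat >> h.py <<'E'
def proj(c,P):
    q=(np.array(c['R'])@np.asarray(P).T).T+np.array(c['t']); q=q@np.array(c['mtx']).T; return q[:,:2]/q[:,2:]
def plane(c,uv,z):
    R=np.array(c['R']);o=w(c,[0,0,0]); d=R.T@np.linalg.solve(np.array(c['mtx']),[uv[0],uv[1],1]); return o+d*(z-o[2])/d[2]
def fit(cs,masks,V,x0):
    from scipy.optimize import minimize
    def cost(p):
        P=V@Ro.from_euler('z',p[2]).as_matrix().T+[p[0],p[1],0]; e=0
        for c,m in zip(cs,masks):
            h=cv2.convexHull(proj(c,P).astype(np.float32))[:,0]
            im=np.zeros((400,640),np.uint8); cv2.fillConvexPoly(im,np.round(h*16).astype(np.int32),255,cv2.LINE_AA,4)
            a=im/255.; e+=1-np.minimum(a,m).sum()/np.maximum(a,m).sum()
        return e
    best=None
    for dy in(-.4,-.2,0,.2,.4):
        x=np.array(x0)+[0,0,dy]
        o=minimize(cost,x,method='Nelder-Mead',options=dict(initial_simplex=[x,x+[.01,0,0],x+[0,.01,0],x+[0,0,.15]],xatol=1e-4,fatol=1e-4))
        if best is None or o.fun<best.fun: best=o
    return best.x.round(4),round(best.fun,3)
E
python3 - <<'E'
from h import *
cs=[];M={}
for cam in('top','side'):
    c=shot(cam);cs.append(c)
    for n in('charger','cabinet_drawer0','cabinet_drawer0_handle'):
        o=imaging.outline_of(cam,n); M[cam,n]=o[0]['mask'] if o else None
        if o: 
            m=o[0]['mask'];ys,xs=np.nonzero(m);print(cam,n,o[0]['conf'],m.sum(),xs.min(),xs.max(),ys.min(),ys.max())
W=[(x,y,z) for y in(-.062,.062) for x,z in((-.075,0),(-.075,.051),(.051,.11),(.075,.11),(.075,0))]
for k in ([0],[1],[0,1]):
    print(fit([cs[i] for i in k],[M[('top','side')[i],'charger'] for i in k],np.array(W),[.594,-.213,-.2]))
c=cs[0]
for uv in((141,117),(240,80),(271,155),(174,192)): print(plane(c,uv,.132).round(3))
for uv in((204,188),(246,177)): print('h',plane(c,uv,.094).round(3))
g=cv2.resize(c['img'][60:240,120:420,::-1],None,fx=2.66,fy=2.66,interpolation=cv2.INTER_CUBIC); cv2.imwrite('pics/crop.png',cv2.convertScaleAbs(g,alpha=1.5))
E
```

```text
top charger 0.63 2580 330 386 160 226
top cabinet_drawer0 0.82 1877 166 272 147 196
top cabinet_drawer0_handle 0.65 1620 168 271 148 195
side charger 0.71 2514 291 353 155 215
side cabinet_drawer0 0.63 1623 253 284 207 341
side cabinet_drawer0_handle 0.59 1576 253 283 207 341
(array([ 0.5923, -0.2152, -0.2435]), np.float64(0.107))
(array([ 0.5959, -0.219 , -0.1487]), np.float64(0.149))
(array([ 0.5965, -0.2164, -0.2181]), np.float64(0.266))
[0.775 0.378 0.132]
[0.887 0.116 0.132]
[0.679 0.022 0.132]
[0.572 0.274 0.132]
h [0.592 0.204 0.094]
h [0.625 0.091 0.094]
```

View pics/crop.png

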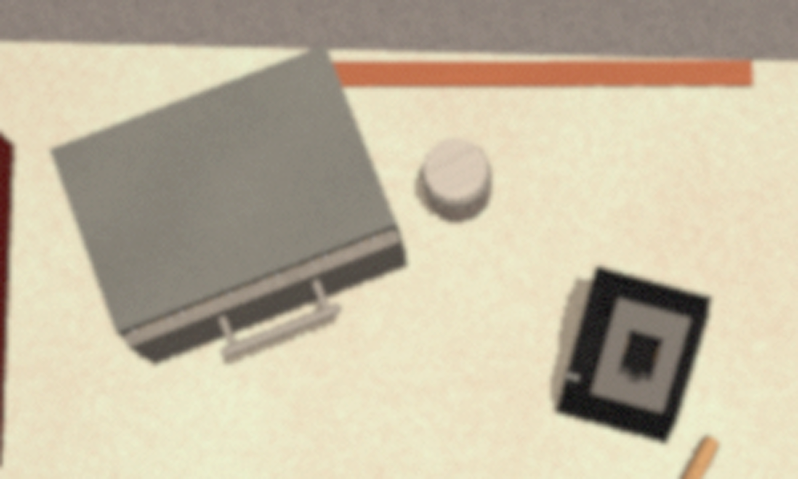

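The crop (scale 2.66, offset 120,60) shows the cabinet's top corners at (52,150), (325,48) and (397,228), and the handle from (228,355) to (338,312). The charger's corners are (598,267), (709,297), (667,440) and (557,411). The bay hole is at about (642,353), with the rib slot on the lower side.

```bash
python3 - <<'E'
from h import *
c=shot('top'); cs=shot('side')
U=lambda p:(p[0]/2.66+120,p[1]/2.66+60)
yaw=lambda a,b:np.arctan2(*(b-a)[[1,0]])
P=[plane(c,U(p),.132) for p in((52,150),(325,48),(397,226),(120,331))]
print(np.round(P,3))
xa=lambda a,b:round(float(yaw(a,b)),3)
print('right',xa(P[2],P[1]),'left',xa(P[3],P[0]),'back',round(xa(P[1],P[0])-np.pi/2,3),'front',round(xa(P[2],P[3])-np.pi/2,3))
H=[plane(c,U(p),.094) for p in((228,355),(338,312))]; print(np.round(H,3),'handle',xa(H[1],H[0])-np.pi/2, np.linalg.norm(H[0]-H[1]))
g=c['img'].astype(int).sum(2)
# charger back edge z=.11 & front low edge
A,B=plane(c,U((598,267)),.11),plane(c,U((709,297)),.11); print('ch back',A.round(3),B.round(3),xa(B,A)-np.pi/2,np.linalg.norm(A-B))
A,B=plane(c,U((557,411)),.051),plane(c,U((667,440)),.051); print('ch front',A.round(3),B.round(3),xa(B,A)-np.pi/2,np.linalg.norm(A-B))
q=[(614,297),(692,318),(665,413),(590,392)]
I=[]
z0=[.106,.106,.066,.066]
I=[plane(c,U(p),z) for p,z in zip(q,z0)];print('insert',np.round(I,3),xa(I[2],I[1]),xa(I[3],I[0]),xa(I[1],I[0])-np.pi/2,xa(I[2],I[3])-np.pi/2)
sub=g[180:206,348:374]; print(sub//10)
E
```

```text
[[0.776 0.382 0.132]
 [0.893 0.11  0.132]
 [0.707 0.028 0.132]
 [0.591 0.299 0.132]]
right 0.414 left 0.423 back 0.406 front 0.402
[[0.577 0.198 0.094]
 [0.624 0.088 0.094]] handle 0.41020367320510354 0.11973865212262577
ch back [ 0.675 -0.176  0.11 ] [ 0.647 -0.289  0.11 ] -0.2427963267948965 0.11631998745489366
ch front [ 0.534 -0.139  0.051] [ 0.507 -0.254  0.051] -0.2317963267948966 0.11801260840671858
insert [[ 0.646 -0.193  0.106]
 [ 0.626 -0.272  0.106]
 [ 0.534 -0.25   0.066]
 [ 0.553 -0.172  0.066]] -0.233 -0.217 -0.2407963267948965 -0.2477963267948966
[[ 7 14 20 23 24 24 24 24 24 24 24 24 24 24 24 24 24 24 24 24 24 24 24 24
  24 24]
 [ 9 16 22 24 24 24 24 24 24 24 24 24 24 24 24 25 24 24 24 24 24 25 24 24
  24 24]
 [11 18 22 23 24 24 24 24 24 24 24 24 24 24 24 24 24 25 24 24 24 24 24 25
  24 24]
 [13 19 23 24 24 24 24 24 23 22 21 23 23 24 24 24 24 24 24 24 24 24 24 24
  24 24]
 [15 20 23 24 24 24 23 23 20 16 16 18 20 22 22 23 23 24 24 24 24 24 24 24
  24 24]
 [17 22 24 24 24 24 23 21 17 12 10 12 14 16 18 19 21 22 23 24 23 24 24 24
  24 24]
 [18 22 24 24 24 24 24 20 15  9  8
[... 926 characters left out ...]
 5  7 11 18 22 24 24 24 24
  23 21]
 [24 24 24 23 20 16 13 12 10  8  8  6  7  6  6  5  8 14 20 23 24 25 24 24
  23 20]
 [24 24 24 23 20 17 16 15 12  9  7  7  9  9  8  8  9 15 21 24 24 24 24 24
  23 18]
 [24 24 24 23 22 19 19 17 15 12 10 10 11 12 12 10 12 17 23 24 24 24 24 24
  22 17]
 [24 24 24 23 23 23 22 20 18 16 14 13 13 15 14 13 15 20 23 24 24 24 24 23
  21 15]
 [24 24 24 24 24 24 24 22 20 17 16 15 16 18 18 18 18 21 23 24 24 24 24 23
  20 13]
 [24 24 24 24 24 24 24 23 22 20 19 19 20 22 22 20 21 23 23 24 24 24 24 22
  18 11]
 [24 24 24 24 24 24 24 24 23 23 22 22 23 24 24 23 24 24 24 24 24 24 23 21
  16  9]
 [24 24 24 24 24 24 24 24 24 24 24 24 24 24 24 24 24 24 24 24 24 24 23 20
  13  8]]
```

```bash
cat >> h.py <<'E'
def go(x,y,z,a):
    s=r.state(); R=Ro.from_quat(s['orientation']); m=R.as_matrix(); al=np.arctan2(m[1,0],m[0,0])
    sp=np.degrees((al-a+np.pi)%(2*np.pi)-np.pi)
    print('lin',totool(np.array([x,y,z])-s['eef_pos']).round(2),'spin',round(sp,2),'| tilt',np.degrees(np.arccos(-m[2,2])).round(2),'alpha',round(al,3))
E
python3 - <<'E'
from h import *
go(.603,.144,.20,1.981)
from scipy.optimize import minimize
c=shot('top'); d=(240-c['img'].astype(float).sum(2))/180; d=np.clip(d,0,1)[178:208,346:376]
yw=-.238; t=np.radians(25)
Rb=Ro.from_euler('z',yw).as_matrix()@Ro.from_euler('y',-t).as_matrix()
hole=np.array([(.02375,.01775,0),(.02375,-.01775,0),(-.02375,-.01775,0),(-.02375,-.0055,0),(-.02925,-.0055,0),(-.02925,.0055,0),(-.02375,.0055,0),(-.02375,.01775,0)])
def cost(p):
    Rz=Ro.from_euler('z',p[2]).as_matrix()@Ro.from_euler('y',-t).as_matrix()
    q=proj(c,hole@Rz.T+[p[0],p[1],.086])-[346,178]
    im=np.zeros((30*8,30*8),np.uint8); cv2.fillPoly(im,[np.round((q+.5)*8-.5).astype(np.int32)],255)
    a=cv2.resize(cv2.GaussianBlur(im/255.,(0,0),9),(30,30),interpolation=cv2.INTER_AREA); return ((a-d)**2).sum()
x=np.array([.594,-.216,yw]); o=minimize(cost,x,method='Nelder-Mead',options=dict(initial_simplex=[x,x+[.008,0,0],x+[0,.008,0],x+[0,0,.1]]))
print('hole',o.x.round(4),o.fun,'rel to spot in charger axes',(Ro.from_euler('z',-yw).apply([o.x[0]-.5926,o.x[1]+.2149,0])*1000).round(1))
E
```

```text
lin [ 61.99 -63.34   3.93] spin -100.85 | tilt 0.0 alpha 0.221
hole [ 0.592  -0.2211 -0.2006] 60.38432849424141 rel to spot in charger axes [ 0.9 -6.2  0. ]
```

Request:
apply_moves:
  gripper: [183,183,183,183,183,183,183,183,183,183,183,183,183,183,183,183,183,183,183,183]
  linear:
    - [62,-63.3,3.9]
    - [62,-63.3,3.9]
    - [62,-63.3,3.9]
    - [62,-63.3,3.9]
    - [62,-63.3,3.9]
    - [62,-63.3,3.9]
    - [62,-63.3,3.9]
    - [62,-63.3,3.9]
    - [62,-63.3,3.9]
    - [62,-63.3,3.9]
    - [62,-63.3,3.9]
    - [62,-63.3,3.9]
    - [62,-63.3,3.9]
    - [62,-63.3,3.9]
    - [62,-63.3,3.9]
    - [62,-63.3,3.9]
    - [62,-63.3,3.9]
    - [62,-63.3,3.9]
    - [62,-63.3,3.9]
    - [62,-63.3,3.9]
  spin: [-100.9,-100.9,-100.9,-100.9,-100.9,-100.9,-100.9,-100.9,-100.9,-100.9,-100.9,-100.9,-100.9,-100.9,-100.9,-100.9,-100.9,-100.9,-100.9,-100.9]
  squeeze: 30

```text
clock: 3.55
eef_pos: [0.603, 0.1443, 0.1997]
orientation: [0.547, 0.837, -0.001, -0.0]
ft_force: [0.4, 0.3, -0.9]
finger_gap: 0.285
```

Request:
apply_moves:
  gripper: [183,183,183,183,183]
  linear:
    - [0,0,4]
    - [0,0,8]
    - [0,0,10]
    - [0,0,11.2]
    - [0,0,11.2]
  spin: [0,0,0,0,0]

```text
clock: 4.05
eef_pos: [0.6014, 0.143, 0.0861]
orientation: [0.548, 0.837, -0.002, -0.002]
ft_force: [-1.5, 0.1, -0.3]
finger_gap: 0.287
```

```bash
python3 - <<'E'
from h import *
c=shot('side'); g=c['img'][180:360,140:340,::-1]; cv2.imwrite('pics/s1.png',cv2.convertScaleAbs(cv2.resize(g,None,fx=3,fy=3,interpolation=cv2.INTER_CUBIC),alpha=1.4))
s=r.state(); print(s['eef_pos'],s['ft_force'])
E
```

```text
[0.60261233 0.14330938 0.08783907] [0.8635378  0.20727954 0.36507251]
```

View pics/s1.png

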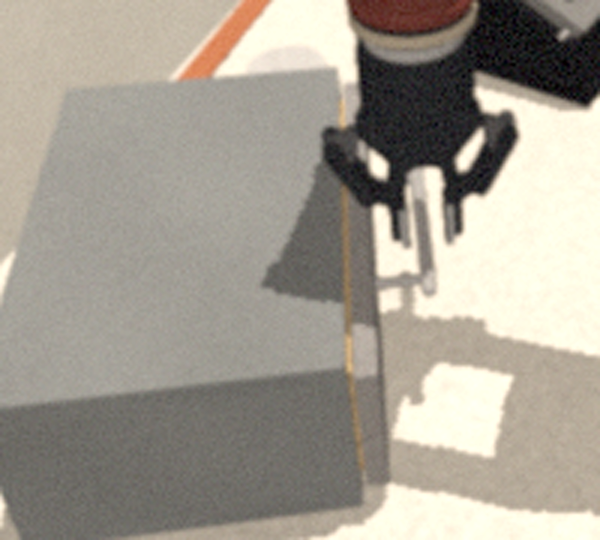

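The crop shows the two fingers at (400,225) and (452,220), on either side of the bar at (427,230). Next I grip and pull.

Request:
apply_moves:
  gripper: [255,255,255,255,255,255,255,255,255,255,255,255,255,255,255,255,255]
  linear:
    - [0,0,0]
    - [0,0,0]
    - [0,0,0]
    - [0,-0.5,0]
    - [0,-1.5,0]
    - [0,-3,0]
    - [0,-4.5,0]
    - [0,-6,0]
    - [0,-7.5,0]
    - [0,-9,0]
    - [0,-10.5,0]
    - [0,-12,0]
    - [0,-13,0]
    - [0,-14,0]
    - [0,-14.4,0]
    - [0,-14.4,0]
    - [0,-14.4,0]
  spin: [0,0,0,0,0,0,0,0,0,0,0,0,0,0,0,0,0]
  squeeze: 30

```text
clock: 5.8
eef_pos: [0.4711, 0.0854, 0.0897]
orientation: [0.548, 0.837, -0.0, 0.001]
ft_force: [-0.9, -0.5, 9.3]
finger_gap: 0.114
```

Request:
apply_moves:
  gripper: [255,255,255,255,255,255]
  linear:
    - [0,-0.3,0]
    - [0,-0.5,0]
    - [0,-0.7,0]
    - [0,-0.9,0]
    - [0,-1,0]
    - [0,-1,0]
  spin: [0,0,0,0,0,0]

```text
clock: 6.4
eef_pos: [0.4701, 0.0849, 0.0902]
orientation: [0.548, 0.836, 0.009, 0.008]
ft_force: [41.2, 18.9, -36.4]
finger_gap: 0.113
```

Request:
apply_moves:
  gripper: [255,255,183,183,183,183,183,183,183]
  linear:
    - [0,0.1,0]
    - [0,0.1,0]
    - [0,0.1,0]
    - [0,0.1,0]
    - [0,0.1,0]
    - [0,0.1,-4]
    - [0,0.1,-9]
    - [0,0.1,-14]
    - [0,0.1,-17]
  spin: [0,0,0,0,0,0,0,0,0]

```text
clock: 7.3
eef_pos: [0.468, 0.0841, 0.2645]
orientation: [0.548, 0.836, 0.01, 0.009]
ft_force: [0.3, 0.8, -0.2]
finger_gap: 0.285
```

```bash
python3 - <<'E'
from h import *
s=r.state(); print(s['eef_pos'],s['ft_force'],s['clock'])
ims=[]
for cam in('top','side'):
    c=shot(cam); ims.append(c['img'][:,:,::-1])
    find(cam,c,['cabinet_drawer0_handle','pack','pack_foot','nozzle'])
a=cv2.resize(ims[0][60:260,100:400],None,fx=2,fy=2); b=cv2.resize(ims[1][150:350,100:400],None,fx=2,fy=2)
cv2.imwrite('pics/two.png',cv2.convertScaleAbs(cv2.resize(np.vstack([a,b]),None,fx=.75,fy=.75),alpha=1.5))
E
```

```text
[0.46798985 0.08411077 0.26453201] [ 0.26841454  0.76113043 -0.21232086] 7.3
top cabinet_drawer0_handle 0.62 [0.4682 0.0865 0.0945]
top pack 0.58 [0.6023 0.0789 0.0172]
side cabinet_drawer0_handle 0.88 [0.4663 0.0853 0.0942]
side pack 0.92 [0.5997 0.079  0.0239]
side nozzle 0.55 [0.551  0.1924 0.022 ]
```

View pics/two.png

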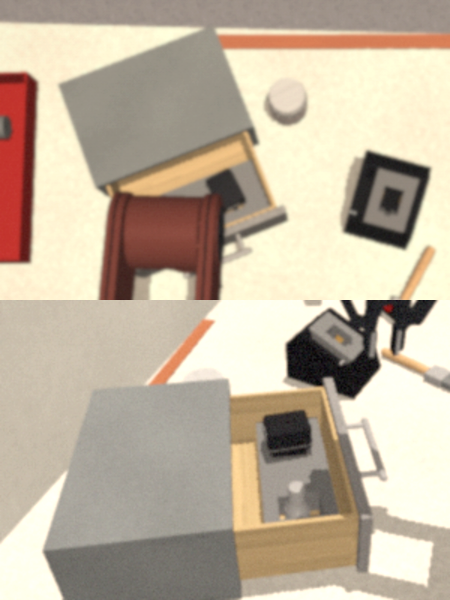

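The crops show the drawer out. The pack is in the right-hand pocket, at side crop (288,432), and the nozzle is in the left-hand one at (297,498). I'm moving the arm clear of the view and turning the gripper before measuring the pack.

```bash
python3 - <<'E'
from h import *
go(.45,-.09,.26,.41)
m=Ro.from_quat(r.state()['orientation']).as_matrix(); print('tool z in world',m[:,2].round(4))
E
```

```text
lin [-15.32  -8.44  -0.29] spin 90.0 | tilt 1.19 alpha 1.981
tool z in world [ 0.0196  0.0067 -0.9998]
```

Request:
apply_moves:
  gripper: [0,0,0,0,0,0,0,0,0,0,0,0]
  linear:
    - [-15.3,-8.4,0]
    - [-15.3,-8.4,0]
    - [-15.3,-8.4,0]
    - [-15.3,-8.4,0]
    - [-15.3,-8.4,0]
    - [-15.3,-8.4,0]
    - [-15.3,-8.4,0]
    - [-15.3,-8.4,0]
    - [-15.3,-8.4,0]
    - [-15.3,-8.4,0]
    - [-15.3,-8.4,0]
    - [-15.3,-8.4,0]
  spin: [90,90,90,90,90,90,90,90,90,90,90,90]

```text
clock: 9.0
eef_pos: [0.4501, -0.0895, 0.2564]
orientation: [0.979, 0.203, 0.01, -0.002]
ft_force: [-0.8, -0.6, -1.0]
finger_gap: 0.997
```

```bash
python3 - <<'E'
from h import *
s=r.state(); print(s['eef_pos'],s['ft_force'],s['clock'])
ims=[];C=[];M=[]
V=np.array([(x,y,z) for x in(-.033,.033) for y in(-.025,.025) for z in(.066,.108)])
for cam in('top','side'):
    c=shot(cam); ims.append(c['img'][:,:,::-1]);C.append(c)
    find(cam,c,['pack','pack_foot','nozzle','bay_mouth','cabinet_drawer0_handle'])
    o=imaging.outline_of(cam,'pack')
    if o: M.append(o[0]['mask']); print(o[0]['conf'],M[-1].sum())
    else: M.append(None)
for k in([0],[1],[0,1]):
    if all(M[i] is not None for i in k): print(k,fit([C[i] for i in k],[M[i] for i in k],V,[.6,.079,.41]))
a=cv2.resize(ims[0][110:210,180:300],None,fx=3,fy=3,interpolation=2); b=cv2.resize(ims[1][200:300,220:340],None,fx=3,fy=3,interpolation=2)
cv2.imwrite('pics/pk.png',cv2.convertScaleAbs(np.hstack([a,b]),alpha=1.5))
E
```

```text
[ 0.45005006 -0.08954583  0.2563663 ] [-0.75278398 -0.55157657 -0.99968135] 9.0
top pack 0.73 [0.601  0.0786 0.0213]
top pack 0.57 [ 0.7846 -0.0235 -0.0016]
top pack_foot 0.86 [0.5988 0.0814 0.0691]
top pack_foot 0.66 [0.5533 0.1882 0.0222]
top nozzle 0.7 [0.5534 0.1917 0.0185]
top bay_mouth 0.98 [ 0.591  -0.2159  0.0872]
top bay_mouth 0.58 [0.4681 0.0841 0.0983]
top cabinet_drawer0_handle 0.65 [0.4684 0.0862 0.0951]
0.92 519
side pack 0.87 [0.5992 0.0781 0.0213]
side pack_foot 0.61 [0.599  0.0754 0.0646]
side nozzle 0.78 [0.5522 0.192  0.0176]
side bay_mouth 0.95 [ 0.596  -0.2156  0.0873]
side cabinet_drawer0_handle 0.6 [0.4684 0.0847 0.0918]
0.56 855
[0] (array([0.5988, 0.0775, 0.5197]), np.float64(0.088))
[1] (array([0.5994, 0.0812, 0.3875]), np.float64(0.106))
[0, 1] (array([0.5994, 0.0787, 0.4722]), np.float64(0.237))
```

View pics/pk.png

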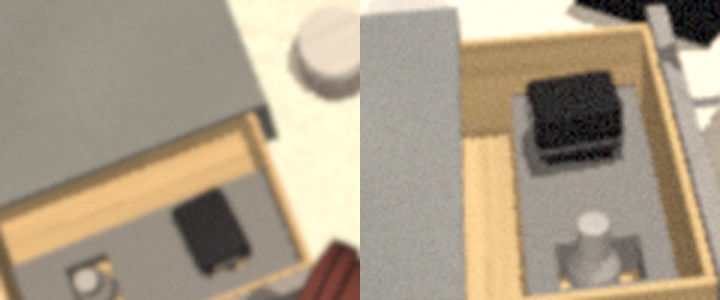

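The crop shows the pack foot as a dark block with corners at (174,208), (215,188), (250,245) and (208,272). Its yaw is about 0.48 rad, slightly more than the drawer's.

```bash
python3 - <<'E'
from h import *
go(.5995,.0787,.17,.485); go(.5995,.0787,.082,.485)
E
```

```text
lin [20.2  -9.51  9.12] spin -4.29 | tilt 1.19 alpha 0.41
lin [20.02 -9.53 17.92] spin -4.29 | tilt 1.19 alpha 0.41
```

Request:
apply_moves:
  gripper: [0,0,0,0,0,0,0,0,0,0,0,0]
  linear:
    - [20.2,-9.5,0]
    - [20.2,-9.5,0]
    - [20.2,-9.5,0]
    - [20.2,-9.5,3]
    - [20.2,-9.5,6]
    - [20.2,-9.5,9]
    - [20.1,-9.5,12]
    - [20.1,-9.5,14]
    - [20,-9.5,16]
    - [20,-9.5,17]
    - [20,-9.5,17.9]
    - [20,-9.5,17.9]
  spin: [-4,-4,-4,-4,-4,-4,-4,-4,-4,-4,-4,-4]

```text
clock: 10.9
eef_pos: [0.5989, 0.0783, 0.0813]
orientation: [0.971, 0.238, 0.01, -0.001]
ft_force: [0.4, 0.8, 0.3]
finger_gap: 0.998
```

```bash
python3 - <<'E'
from h import *
s=r.state(); print(s['eef_pos'],s['ft_force'],s['clock']); go(.5995,.0787,.082,.485)
E
```

```text
[0.59888124 0.07834516 0.08127401] [0.44432389 0.84703588 0.30090113] 10.9
lin [ 0.07 -0.   -0.07] spin -0.3 | tilt 1.11 alpha 0.48
```

Request:
apply_moves:
  gripper: [60,120,255,255,255,255,255,255]
  linear:
    - [0,0,0]
    - [0,0,0]
    - [0,0,0]
    - [0,0,0]
    - [0,0,0]
    - [0,0,0]
    - [0,0,0]
    - [0,0,0]
  spin: [0,0,0,0,0,0,0,0]
  squeeze: 30

```text
clock: 11.7
eef_pos: [0.5997, 0.0785, 0.0826]
orientation: [0.971, 0.238, 0.011, -0.001]
ft_force: [-1.7, 0.9, 6.0]
finger_gap: 0.585
```

Request:
apply_moves:
  gripper: [255,255,255,255,255,255]
  linear:
    - [0,0,-0.6]
    - [0,0,-1.2]
    - [0,0,-1.9]
    - [0,0,-2.5]
    - [0,0,-2.5]
    - [0,0,-2.5]
  spin: [0,0,0,0,0,0]
  squeeze: 30

```text
clock: 12.3
eef_pos: [0.5992, 0.0783, 0.1077]
orientation: [0.971, 0.238, 0.011, -0.001]
ft_force: [0.9, 0.0, -4.3]
finger_gap: 0.583
```

```bash
python3 - <<'E'
from h import *
s=r.state(); print(s['eef_pos'],s['ft_force'],s['clock'])
c=shot('side'); find('side',c,['pack','pack_foot'])
g=c['img'][180:330,200:360,::-1]; cv2.imwrite('pics/lift.png',cv2.convertScaleAbs(cv2.resize(g,None,fx=3.5,fy=3.5,interpolation=2),alpha=1.6))
E
```

```text
[0.599212   0.07828185 0.1077242 ] [ 0.88097284  0.0202448  -4.25388904] 12.3
side pack 0.8 [0.5974 0.0772 0.0458]
side pack_foot 0.71 [0.6007 0.0754 0.0905]
side pack_foot 0.65 [ 0.5901 -0.22   -0.0025]
```

View pics/lift.png

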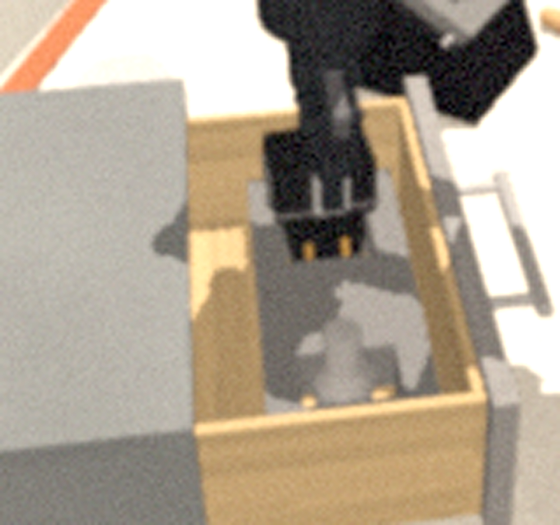

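The crop shows the pack hanging in the gripper, clear of its pocket and with its copper contacts visible at (310,245) and (345,245). The pose interface only turns about the tool's z, so I have to tilt the pack 25° in the grip. I'll do that by pressing the stem's end against the inside of the stopped drawer's front rim.

Request:
apply_moves:
  gripper: [255,255,255,255,255,255,255,255,255,255]
  linear:
    - [0,0,-2]
    - [0,0,-4]
    - [0,0,-5.2]
    - [-1,0,-5.2]
    - [-2,0,-5.2]
    - [-2.5,0,-5.2]
    - [-2.7,0,-5.2]
    - [-2.9,0,-5.2]
    - [-2.9,0,-5.2]
    - [-2.9,0,-5.2]
  spin: [0,0,0,0,0,0,0,0,0,0]
  squeeze: 30

```text
clock: 13.45
eef_pos: [0.5722, 0.0646, 0.1584]
orientation: [0.971, 0.238, 0.01, -0.001]
ft_force: [0.3, -1.5, -3.9]
finger_gap: 0.581
```

Now small steps with a light squeeze, to feel the rim.

Request:
apply_moves:
  gripper: [255,255,255,255,255,255]
  linear:
    - [-0.2,0,0]
    - [-0.4,0,0]
    - [-0.6,0,0]
    - [-0.8,0,0]
    - [-1,0,0]
    - [-1,0,0]
  spin: [0,0,0,0,0,0]
  squeeze: 22

```text
clock: 14.05
eef_pos: [0.565, 0.0607, 0.1598]
orientation: [0.971, 0.238, 0.013, -0.001]
ft_force: [4.0, 3.5, -0.3]
finger_gap: 0.583
```

Request:
apply_moves:
  gripper: [255,255,255,255,255,255,255]
  linear:
    - [-0.3,0,0]
    - [-0.6,0,0]
    - [-0.9,0,0]
    - [-1.2,0,0]
    - [-1.4,0,0]
    - [-1.4,0,0]
    - [-1.4,0,0]
  spin: [0,0,0,0,0,0,0]
  squeeze: 22

```text
clock: 14.75
eef_pos: [0.5545, 0.0549, 0.1616]
orientation: [0.971, 0.238, 0.016, -0.001]
ft_force: [3.9, 4.8, 1.6]
finger_gap: 0.582
```

```bash
python3 - <<'E'
from h import *
s=r.state(); print(s['eef_pos'],s['ft_force'],s['clock'],Ro.from_quat(s['orientation']).as_matrix()[:,2].round(4))
c=shot('side'); find('side',c,['pack','pack_foot'])
g=c['img'][130:330,200:400,::-1]; cv2.imwrite('pics/tilt.png',cv2.convertScaleAbs(cv2.resize(g,None,fx=3,fy=3,interpolation=2),alpha=1.6))
E
```

```text
[0.55454825 0.05490111 0.16159937] [3.90736456 4.79014637 1.55675008] 14.75 [ 0.0296  0.0097 -0.9995]
side pack 0.8 [0.5701 0.0602 0.1059]
side pack_foot 0.83 [0.5616 0.0558 0.1465]
```

View pics/tilt.png

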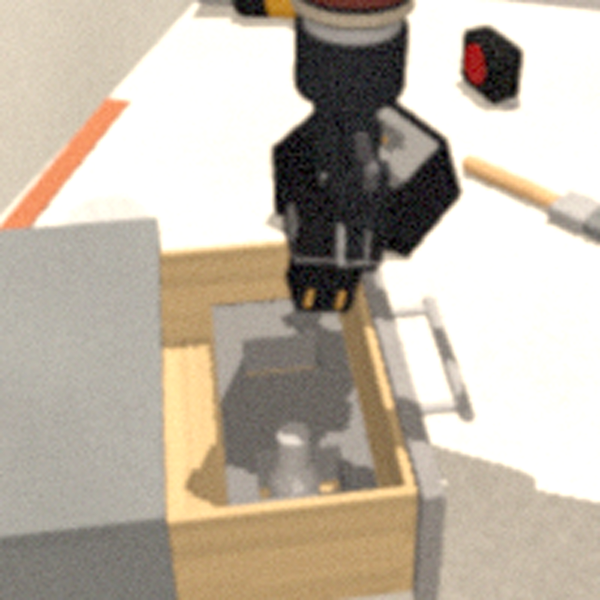

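The crop shows the pack tilting in the right direction, with the lower line of its foot at (290–380,262) and its stem end held behind the front rim. The tilt is about 13° so far, so I continue.

Request:
apply_moves:
  gripper: [255,255,255,255,255,255,255,255]
  linear:
    - [-0.3,0,0]
    - [-0.6,0,0]
    - [-0.9,0,0]
    - [-1.1,0,0]
    - [-1.3,0,0]
    - [-1.4,0,0]
    - [-1.4,0,0]
    - [-1.4,0,0]
  spin: [0,0,0,0,0,0,0,0]
  squeeze: 22

```text
clock: 15.7
eef_pos: [0.5437, 0.049, 0.1628]
orientation: [0.971, 0.238, 0.018, -0.001]
ft_force: [3.2, 3.1, -0.3]
finger_gap: 0.581
```

```bash
cat >> h.py <<'E'
def packtilt(plot=None):
    A=[]
    for cam in('side','top'):
        c=shot(cam)
        try:
            a=w(c,imaging.spot_point(cam,'pack')[0]['xyz']);b=w(c,imaging.spot_point(cam,'pack_foot')[0]['xyz'])
        except Exception as e: print(cam,'none'); continue
        d=b-a; print(cam,a.round(4),b.round(4),'len',np.linalg.norm(d).round(4),'tilt',np.degrees(np.arctan2(np.hypot(*d[:2]),d[2])).round(1),'dir',d.round(4))
E
python3 - <<'E'
from h import *
s=r.state(); print(s['eef_pos'],s['ft_force'],s['clock'],Ro.from_quat(s['orientation']).as_matrix()[:,2].round(4))
packtilt()
E
```

```text
[0.54368082 0.04900286 0.16277765] [ 3.20799186  3.08138822 -0.25288549] 15.7 [ 0.0339  0.0108 -0.9994]
side [0.5733 0.0605 0.1115] [0.5549 0.0512 0.1492] len 0.0429 tilt 28.5 dir [-0.0183 -0.0092  0.0377]
top none
```

Request:
apply_moves:
  gripper: [255,255,255,255,255]
  linear:
    - [0.1,0,-1]
    - [0.2,0,-3]
    - [0.2,0,-5]
    - [0.2,0,-7]
    - [0.2,0,-7]
  spin: [0,0,0,0,0]
  squeeze: 50

```text
clock: 16.45
eef_pos: [0.5446, 0.0488, 0.2364]
orientation: [0.971, 0.238, 0.02, -0.0]
ft_force: [-0.3, -0.3, -2.3]
finger_gap: 0.575
```

```bash
python3 - <<'E'
from h import *
s=r.state(); print(s['eef_pos'],s['ft_force'],s['clock'],Ro.from_quat(s['orientation']).as_matrix()[:,2].round(4))
packtilt()
go(.5503,-.211,.23,-.237)
E
```

```text
[0.54460075 0.04876454 0.23643224] [-0.34032414 -0.26493685 -2.3389468 ] 16.45 [ 0.0392  0.0098 -0.9992]
side [0.5745 0.0642 0.1851] [0.5569 0.057  0.222 ] len 0.0415 tilt 27.3 dir [-0.0176 -0.0072  0.0369]
top none
lin [-11.27  23.46  -0.15] spin 41.07 | tilt 1.87 alpha 0.48
```

Request:
apply_moves:
  gripper: [255,255,255,255,255,255,255,255,255,255,255,255]
  linear:
    - [-3,6,0]
    - [-6,12,0]
    - [-9,18,0]
    - [-11.3,23.5,0]
    - [-11.3,23.5,0]
    - [-11.3,23.5,0]
    - [-11.3,23.5,0]
    - [-11.3,23.5,0]
    - [-11.3,23.5,0]
    - [-11.3,23.5,0]
    - [-11.3,23.5,0]
    - [-11.3,23.5,0]
  spin: [8,16,24,32,41,41,41,41,41,41,41,41]
  squeeze: 50

```text
clock: 17.9
eef_pos: [0.5505, -0.2107, 0.2287]
orientation: [0.993, -0.117, 0.015, -0.007]
ft_force: [0.2, -0.5, -4.2]
finger_gap: 0.578
```

```bash
python3 - <<'E'
from h import *
s=r.state(); print(s['eef_pos'],s['ft_force'],s['clock'])
m=Ro.from_quat(s['orientation']).as_matrix(); print(m.round(4))
packtilt()
go(.5503,-.211,.1671,-.237)
C=shot('side'); g=C['img'][80:230,250:450,::-1]; cv2.imwrite('pics/pre.png',cv2.convertScaleAbs(cv2.resize(g,None,fx=4,fy=4,interpolation=2),alpha=1.8))
E
```

```text
[ 0.55050077 -0.21072422  0.22874241] [ 0.17643509 -0.50438095 -4.21123337] 17.9
[[ 0.9722 -0.2321  0.0311]
 [-0.2325 -0.9725  0.0106]
 [ 0.0278 -0.0176 -0.9995]]
side [ 0.5816 -0.217   0.1796] [ 0.5625 -0.217   0.2111] len 0.0369 tilt 31.2 dir [-0.0191 -0.0001  0.0316]
top [ 0.5825 -0.2202  0.1731] [ 0.5662 -0.2147  0.2185] len 0.0485 tilt 20.7 dir [-0.0163  0.0055  0.0454]
lin [-0.18  0.06  6.14] spin 0.05 | tilt 1.87 alpha -0.236
```

View pics/pre.png

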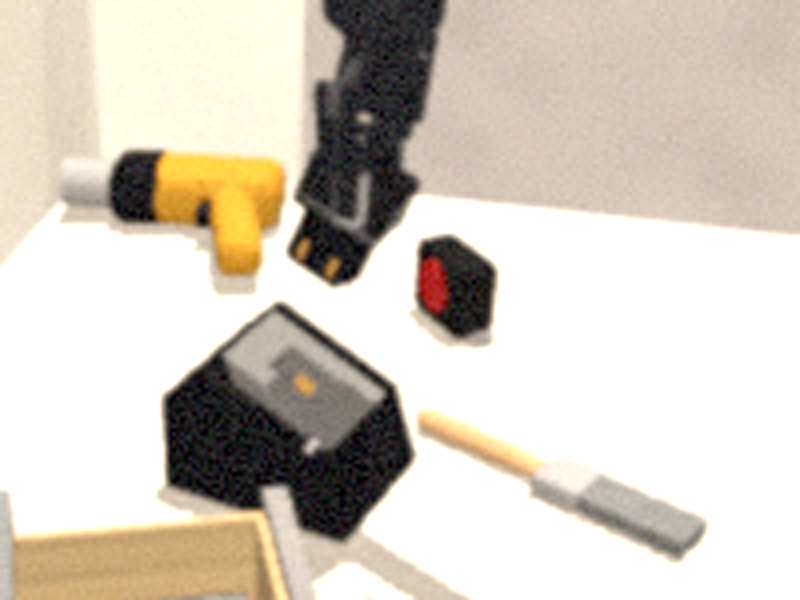

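The crop shows the pack hanging at (335,235), its bottom edge parallel to the face, above the bay at (305,385). Now I move to about 10 mm off the face.

Request:
apply_moves:
  gripper: [255,255,255,255,255,255,255]
  linear:
    - [-0.2,0.1,2]
    - [-0.2,0.1,4]
    - [-0.2,0.1,6.1]
    - [0.2,0.1,7]
    - [0.6,0.1,7.9]
    - [0.6,0.1,7.9]
    - [0.6,0.1,7.9]
  spin: [0,0,0,0,0,0,0]
  squeeze: 50

```text
clock: 18.95
eef_pos: [0.5589, -0.2133, 0.1504]
orientation: [0.993, -0.118, 0.015, -0.007]
ft_force: [0.4, -0.7, -4.5]
finger_gap: 0.572
```

```bash
cat >> h.py <<'E'
n=np.array([-.4107,.0996,.9063]); yb=np.array([.236,.9718,0]); xb=np.cross(yb,n); M=np.array([.592,-.2211,.086])
def st():
    s=r.state(); m=Ro.from_quat(s['orientation']).as_matrix()
    o=s['eef_pos']-.011*m[:,2]-.0716*n-M
    f=s['ft_force']; print('t',round(s['clock'],2),'tip rel mouth mm x,y,z',(np.array([o@xb,o@yb,o@n])*1000).round(1),'force b',np.round([f@xb,f@yb,f@n],1),'gap',round(s['finger_gap']*85,1))
    print('tool per cm: n',(m.T@n).round(3),'x',(m.T@xb).round(3),'y',(m.T@yb).round(3))
E
python3 - <<'E'
from h import *
st(); packtilt()
E
```

```text
t 18.95 tip rel mouth mm x,y,z [ 0.8 -0.4 11.3] force b [-1.4 -0.6 -4.3] gap 48.6
tool per cm: n [-0.397 -0.017 -0.918] x [ 0.918 -0.005 -0.397] y [ 0.002 -1.     0.017]
side [ 0.589  -0.2221  0.0964] [ 0.5704 -0.2209  0.1375] len 0.0452 tilt 24.4 dir [-0.0186  0.0012  0.0411]
top [ 0.5912 -0.2188  0.0947] [ 0.5742 -0.2205  0.1395] len 0.0479 tilt 20.8 dir [-0.017  -0.0017  0.0448]
```

Request:
apply_moves:
  gripper: [255,255,255,255,255,255,255,255]
  linear:
    - [0.1,0,0.3]
    - [0.2,0,0.5]
    - [0.3,0,0.75]
    - [0.4,0,0.95]
    - [0.5,0,1.15]
    - [0.55,0,1.3]
    - [0.6,0,1.4]
    - [0.6,0,1.4]
  spin: [0,0,0,0,0,0,0,0]
  squeeze: 50

```text
clock: 20.05
eef_pos: [0.5629, -0.2139, 0.1362]
orientation: [0.993, -0.118, 0.013, -0.007]
ft_force: [-8.9, 3.3, 3.5]
finger_gap: 0.577
```

```bash
python3 - <<'E'
from h import *
st()
E
```

```text
t 20.05 tip rel mouth mm x,y,z [-1.6 -0.1 -3.3] force b [-7.1  1.1  7.1] gap 49.0
tool per cm: n [-0.402 -0.017 -0.916] x [ 0.916 -0.005 -0.402] y [ 0.002 -1.     0.018]
```

Request:
apply_moves:
  gripper: [255,255,255,255,255,255,255,255]
  linear:
    - [-0.1,0,-0.2]
    - [-0.35,0,-0.1]
    - [-0.35,0,-0.1]
    - [-0.3,0,0.1]
    - [-0.2,0,0.3]
    - [-0.1,0,0.5]
    - [-0.1,0,0.6]
    - [-0.1,0,0.6]
  spin: [0,0,0,0,0,0,0,0]
  squeeze: 50

```text
clock: 20.85
eef_pos: [0.5625, -0.2138, 0.1302]
orientation: [0.993, -0.118, 0.013, -0.007]
ft_force: [2.1, -0.1, -4.9]
finger_gap: 0.578
```

```bash
python3 - <<'E'
from h import *
st()
E
```

```text
t 20.85 tip rel mouth mm x,y,z [-4.5 -0.  -8.6] force b [-0.2  0.4 -5.3] gap 49.1
tool per cm: n [-0.401 -0.017 -0.916] x [ 0.916 -0.005 -0.401] y [ 0.002 -1.     0.018]
```

The tip is now inside the mouth with no contact force, so I carry on along the bay axis.

Request:
apply_moves:
  gripper: [255,255,255,255,255,255,255,255]
  linear:
    - [0.12,0,0.27]
    - [0.24,0,0.55]
    - [0.36,0,0.82]
    - [0.48,0,1.1]
    - [0.6,0,1.37]
    - [0.68,0,1.56]
    - [0.68,0,1.56]
    - [0.68,0,1.56]
  spin: [0,0,0,0,0,0,0,0]
  squeeze: 50

```text
clock: 21.65
eef_pos: [0.5696, -0.2153, 0.1146]
orientation: [0.993, -0.118, 0.013, -0.007]
ft_force: [1.4, -1.3, -3.7]
finger_gap: 0.577
```

```bash
python3 - <<'E'
from h import *
st(); packtilt()
E
```

```text
t 21.65 tip rel mouth mm x,y,z [ -4.5   0.2 -25.8] force b [-0.  -0.9 -4. ] gap 49.1
tool per cm: n [-0.401 -0.017 -0.916] x [ 0.916 -0.005 -0.401] y [ 0.002 -1.     0.018]
side [ 0.6013 -0.2254  0.0619] [ 0.5816 -0.223   0.0987] len 0.0418 tilt 28.3 dir [-0.0197  0.0025  0.0368]
top [ 0.6007 -0.224   0.0588] [ 0.5871 -0.2205  0.1009] len 0.0443 tilt 18.5 dir [-0.0136  0.0034  0.0421]
```

Request:
apply_moves:
  gripper: [255,255,255,255,255,255,255,255]
  linear:
    - [0.12,0,0.27]
    - [0.24,0,0.55]
    - [0.32,0,0.73]
    - [0.4,0,0.92]
    - [0.48,0,1.1]
    - [0.56,0,1.28]
    - [0.6,0,1.37]
    - [0.6,0,1.37]
  spin: [0,0,0,0,0,0,0,0]
  squeeze: 60

```text
clock: 22.75
eef_pos: [0.575, -0.2165, 0.1027]
orientation: [0.993, -0.118, 0.012, -0.007]
ft_force: [-12.3, 2.3, 13.1]
finger_gap: 0.579
```

```bash
python3 - <<'E'
from h import *
st()
E
```

```text
t 22.75 tip rel mouth mm x,y,z [ -4.5   0.3 -38.9] force b [-5.7 -0.7 17.2] gap 49.2
tool per cm: n [-0.402 -0.017 -0.915] x [ 0.915 -0.005 -0.402] y [ 0.002 -1.     0.017]
```

Request:
apply_moves:
  gripper: [255,255,255,255,255]
  linear:
    - [0.08,0,0.18]
    - [0.16,0,0.37]
    - [0.2,0,0.46]
    - [0.2,0,0.46]
    - [0.2,0,0.46]
  spin: [0,0,0,0,0]
  squeeze: 80

```text
clock: 23.25
eef_pos: [0.5756, -0.2167, 0.1013]
orientation: [0.993, -0.117, 0.01, -0.007]
ft_force: [-20.2, 5.7, 26.1]
finger_gap: 0.574
```

```bash
python3 - <<'E'
from h import *
st(); packtilt()
c=shot('side'); g=c['img'][110:230,260:420,::-1]; cv2.imwrite('pics/in1.png',cv2.convertScaleAbs(cv2.resize(g,None,fx=5,fy=5,interpolation=2),alpha=2.2))
E
```

```text
t 23.25 tip rel mouth mm x,y,z [ -4.5   0.2 -40.5] force b [-8.   0.8 32.6] gap 48.8
tool per cm: n [-0.406 -0.017 -0.914] x [ 0.914 -0.005 -0.406] y [ 0.003 -1.     0.017]
side [ 0.604  -0.2249  0.0484] [ 0.5877 -0.2237  0.0859] len 0.0409 tilt 23.6 dir [-0.0163  0.0012  0.0375]
top [ 0.6079 -0.2214  0.0475] [ 0.5925 -0.2227  0.0913] len 0.0465 tilt 19.4 dir [-0.0154 -0.0012  0.0439]
```

View pics/in1.png

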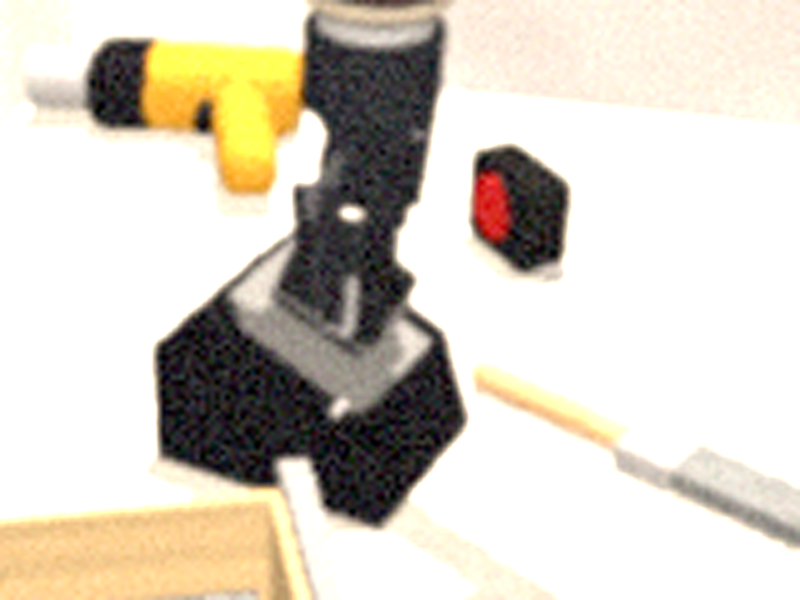

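The crop shows the foot down on or very near the face at (345,320). The force is 37 N with a sideways part along the slope, so I relax the grip to let the pitch settle and then press again.

Request:
apply_moves:
  gripper: [255,255,255,255,255,255,255,255,255]
  linear:
    - [-0.1,0,0]
    - [-0.1,0,0]
    - [-0.1,0,0]
    - [-0.05,0,0.1]
    - [0,0,0.2]
    - [0.05,0,0.3]
    - [0.1,0,0.4]
    - [0.1,0,0.4]
    - [0.1,0,0.4]
  spin: [0,0,0,0,0,0,0,0,0]
  squeeze: 30

```text
clock: 24.5
eef_pos: [0.5755, -0.2168, 0.1013]
orientation: [0.993, -0.117, 0.009, -0.008]
ft_force: [-20.8, 5.8, 29.1]
finger_gap: 0.573
```

```bash
python3 - <<'E'
from h import *
st(); print(r.state()['ft_force'],r.state()['eef_pos'])
E
```

```text
t 24.5 tip rel mouth mm x,y,z [ -4.5   0.2 -40.5] force b [-7.3  0.8 35.5] gap 48.7
tool per cm: n [-0.409 -0.017 -0.913] x [ 0.913 -0.004 -0.409] y [ 0.003 -1.     0.017]
[-20.76858009   5.83356627  29.06567722] [ 0.575533   -0.2167574   0.10125371]
```

Request:
apply_moves:
  gripper: [255,255,100,60,40,40,40,40,40,40,40]
  linear:
    - [0,0,0]
    - [0,0,0]
    - [0,0,0]
    - [0,0,0]
    - [0,0,0]
    - [0,0,-2]
    - [0,0,-5]
    - [0,0,-8]
    - [-5,0,-12]
    - [-10,0,-14]
    - [-10,0,-14]
  spin: [0,0,0,0,0,0,0,0,0,0,0]

```text
clock: 25.6
eef_pos: [0.4742, -0.1949, 0.242]
orientation: [0.993, -0.117, 0.01, -0.007]
ft_force: [0.8, -1.2, 0.7]
finger_gap: 0.843
```

```bash
python3 - <<'E'
from h import *
st(); packtilt()
c=shot('side'); t=shot('top')
print([ (d['conf'],w(t,d['xyz']).round(4)) for d in imaging.spot_point('top','bay_mouth')[:1]])
g=c['img'][135:225,275:375,::-1]; h=t['img'][145:235,310:410,::-1]
cv2.imwrite('pics/out1.png',cv2.convertScaleAbs(cv2.resize(np.hstack([g,h]),None,fx=4,fy=4,interpolation=2),alpha=2.2))
E
```

```text
t 25.6 tip rel mouth mm x,y,z [-39.   -2.5 130.8] force b [ 1.3 -1.   0.2] gap 71.6
tool per cm: n [-0.407 -0.016 -0.913] x [ 0.914 -0.004 -0.407] y [ 0.003 -1.     0.016]
side [ 0.6077 -0.2248  0.0503] [ 0.5901 -0.2225  0.0867] len 0.0405 tilt 26.1 dir [-0.0177  0.0023  0.0364]
top [ 0.6059 -0.2235  0.0455] [ 0.5891 -0.2212  0.0863] len 0.0442 tilt 22.6 dir [-0.0168  0.0023  0.0408]
[(0.76, array([ 0.5937, -0.2146,  0.086 ]))]
```

View pics/out1.png

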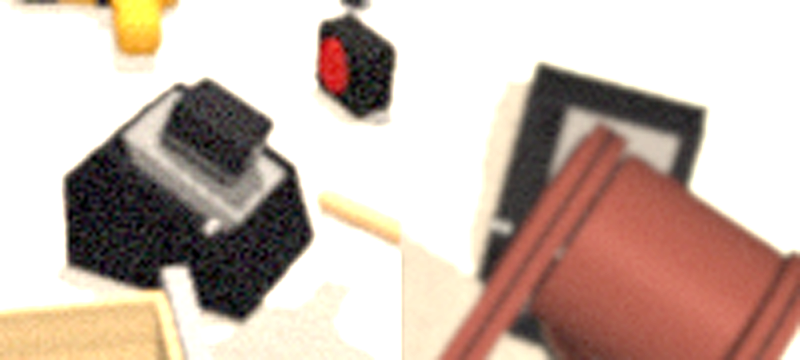

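The crop shows the pack standing in the charger with its foot at (215,130), parallel to and on the face. To be sure it's home, I'll press its top with closed fingertips and feel whether it gives.

```bash
python3 - <<'E'
from h import *
go(.552,-.2114,.159,-.237)
m=Ro.from_quat(r.state()['orientation']).as_matrix(); print((m.T@-n).round(3))
E
```

```text
lin [ 7.66 -0.05  8.08] spin 0.11 | tilt 1.29 alpha -0.235
[0.41  0.017 0.912]
```

Request:
apply_moves:
  gripper: [255,255,255,255,255,255,255,255,255,255,255,255,255]
  linear:
    - [0,0,0]
    - [0,0,0]
    - [3,0,2]
    - [6,0,5]
    - [7.7,0,8.1]
    - [7.7,0,8.1]
    - [8.1,0,9]
    - [8.3,0,9.5]
    - [8.5,0,9.9]
    - [8.6,0,10.1]
    - [8.7,0,10.3]
    - [8.7,0,10.3]
    - [8.7,0,10.3]
  spin: [0,0,0,0,0,0,0,0,0,0,0,0,0]
  squeeze: 30

```text
clock: 27.35
eef_pos: [0.5624, -0.2141, 0.1373]
orientation: [0.993, -0.117, 0.008, -0.008]
ft_force: [-0.2, 0.3, 0.1]
finger_gap: 0.001
```

```bash
python3 - <<'E'
from h import *
s=r.state(); print(s['eef_pos'],s['ft_force'], ((s['eef_pos']-M)@n*1000).round(2)); st()
E
```

```text
[ 0.56243712 -0.2141089   0.13729844] [-0.1535561   0.34237324  0.11499441] 59.33
t 27.35 tip rel mouth mm x,y,z [-1.3 -0.4 -2.2] force b [-0.2  0.3  0.2] gap 0.1
tool per cm: n [-0.41  -0.017 -0.912] x [ 0.912 -0.004 -0.41 ] y [ 0.003 -1.     0.017]
```

Request:
apply_moves:
  gripper: [255,255,255,255,255]
  linear:
    - [0.08,0,0.18]
    - [0.16,0,0.37]
    - [0.22,0,0.5]
    - [0.25,0,0.55]
    - [0.25,0,0.55]
  spin: [0,0,0,0,0]

```text
clock: 27.85
eef_pos: [0.5644, -0.2142, 0.1323]
orientation: [0.993, -0.117, 0.007, -0.008]
ft_force: [-5.0, 2.3, 6.1]
finger_gap: 0.002
```

```bash
python3 - <<'E'
from h import *
s=r.state(); print(s['eef_pos'],s['ft_force'], ((s['eef_pos']-M)@n*1000).round(2)); st()
E
```

```text
[ 0.56444034 -0.21418165  0.13233582] [-5.0029586   2.3404468   6.06631016] 54.0
t 27.85 tip rel mouth mm x,y,z [-1.6  0.  -7.6] force b [-2.3  1.1  7.8] gap 0.2
tool per cm: n [-0.411 -0.018 -0.911] x [ 0.912 -0.004 -0.411] y [ 0.003 -1.     0.018]
```

Request:
apply_moves:
  gripper: [255,255,255,255,255,255]
  linear:
    - [0.04,0,0.09]
    - [0.08,0,0.18]
    - [0.12,0,0.27]
    - [0.14,0,0.32]
    - [0.14,0,0.32]
    - [0.14,0,0.32]
  spin: [0,0,0,0,0,0]

```text
clock: 28.45
eef_pos: [0.5641, -0.2136, 0.1304]
orientation: [0.993, -0.117, 0.005, -0.009]
ft_force: [-12.9, 4.9, 14.9]
finger_gap: 0.002
```

```bash
python3 - <<'E'
from h import *
s=r.state(); print(s['eef_pos'],s['ft_force'], ((s['eef_pos']-M)@n*1000).round(2)); st()
E
```

```text
[ 0.56409972 -0.21361116  0.13038402] [-12.85262059   4.85386806  14.90337734] 52.43
t 28.45 tip rel mouth mm x,y,z [-2.8  0.5 -9.2] force b [-6.1  1.7 19.3] gap 0.1
tool per cm: n [-0.415 -0.018 -0.909] x [ 0.91  -0.004 -0.415] y [ 0.004 -1.     0.019]
```

Request:
apply_moves:
  gripper: [255,255,255,255,255,255]
  linear:
    - [0.1,0,0.15]
    - [0.2,0,0.25]
    - [0.25,0,0.35]
    - [0.28,0,0.4]
    - [0.28,0,0.4]
    - [0.28,0,0.4]
  spin: [0,0,0,0,0,0]

```text
clock: 29.05
eef_pos: [0.5644, -0.2137, 0.1301]
orientation: [0.993, -0.117, 0.002, -0.009]
ft_force: [-22.8, 7.4, 30.4]
finger_gap: 0.001
```

```bash
python3 - <<'E'
from h import *
s=r.state(); print(s['eef_pos'],s['ft_force'], ((s['eef_pos']-M)@n*1000).round(2)); st()
E
```

```text
[ 0.56436102 -0.2136652   0.13006994] [-22.82015104   7.39699306  30.36342607] 52.03
t 29.05 tip rel mouth mm x,y,z [-2.7  0.5 -9.6] force b [-8.8  1.8 37.6] gap 0.0
tool per cm: n [-0.421 -0.019 -0.907] x [ 0.907 -0.004 -0.421] y [ 0.005 -1.     0.019]
```

It doesn't give at 37 N, so the pack is home. I retreat and make the final checks.

Request:
apply_moves:
  gripper: [255,255,255,255,255,255,255,255,255,255]
  linear:
    - [0,0,0]
    - [-0.4,0,-0.9]
    - [-1.2,0,-2.7]
    - [-2,0,-5]
    - [-4,0,-8]
    - [-7,3,-12]
    - [-10,7,-14]
    - [-12,12,-14]
    - [-14,16,-14]
    - [-14,16,-14]
  spin: [0,0,0,0,0,0,0,0,0,0]

```text
clock: 30.05
eef_pos: [0.3874, -0.3428, 0.2674]
orientation: [0.993, -0.119, 0.002, -0.008]
ft_force: [0.5, 0.8, 0.2]
finger_gap: 0.0
```

```bash
python3 - <<'E'
from h import *
s=r.state(); print(s['eef_pos'],s['ft_force'],s['clock']); packtilt()
ims=[]
for cam in('top','side'):
    c=shot(cam); ims.append(c['img'][:,:,::-1]); find(cam,c,['cabinet_drawer0_handle','nozzle','tin','tape','brush'])
h=np.hstack([ims[0][60:320,120:500],ims[1][100:360,120:500]])
cv2.imwrite('pics/fin.png',cv2.convertScaleAbs(h,alpha=1.7))
g=ims[1][135:225,275:375]; cv2.imwrite('pics/fin2.png',cv2.convertScaleAbs(cv2.resize(g,None,fx=6,fy=6,interpolation=2),alpha=3))
E
```

```text
[ 0.38742062 -0.34283787  0.26743954] [0.50782023 0.83026637 0.15327277] 30.05
side [ 0.6086 -0.2259  0.0476] [ 0.5895 -0.224   0.0831] len 0.0404 tilt 28.3 dir [-0.0191  0.0018  0.0356]
top [ 0.6102 -0.2239  0.0443] [ 0.5911 -0.2207  0.0897] len 0.0493 tilt 23.0 dir [-0.019   0.0032  0.0454]
top cabinet_drawer0_handle 0.73 [0.467  0.0873 0.0931]
top cabinet_drawer0_handle 0.2 [ 0.7824 -0.0213 -0.0026]
top nozzle 0.59 [0.5538 0.1885 0.019 ]
top tin 0.87 [ 0.7826 -0.0224 -0.0028]
top tape 0.81 [ 0.5144 -0.4897  0.0021]
top brush 0.64 [ 0.4078 -0.2523  0.0015]
side cabinet_drawer0_handle 0.7 [0.4691 0.0868 0.094 ]
side nozzle 0.89 [0.5505 0.1898 0.0193]
side nozzle 0.59 [0.4676 0.0847 0.0957]
side tape 0.82 [ 0.5181 -0.4906 -0.0035]
side brush 0.75 [ 0.4116 -0.2485 -0.0007]
```

View pics/fin.png

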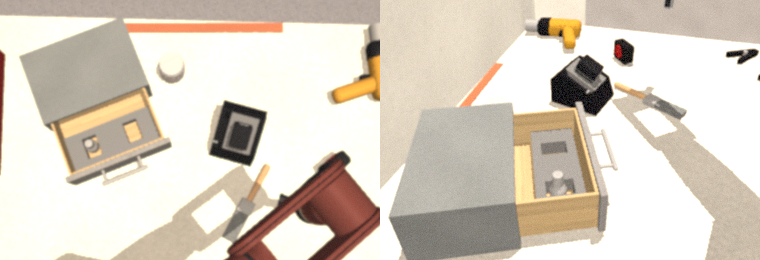

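The final picture shows the drawer out with the nozzle in its pocket and the other pocket empty. The pack is in the charger at top (240,135), and the tin, tape and brush are where they were.

```bash
python3 -c "
from bench import workorder; print(workorder.job_done())"
```

```text
the job is handed in; nothing more can be done
None
```

The drawer is out at its stop, and the battery pack is plugged into the charger with its foot on the face. I handed the job in at about 30 s on the clock.

**How it was done**
- **Drawer:** I gripped the bar and pulled until the drawer met its stop, where the force rose to about 45 N.
- **Tilting the pack:** The arm's moves cannot tilt the tool. I turned the pack about 25° in the grip by pressing its stem against the inside of the drawer's front rim.
- **Plugging in:** The camera put the bay about 6 mm to the right of its nominal point. At the mouth I felt the edge of the hole, corrected 3 mm down the slope, and the stem went in freely until the contacts began to resist. I pressed it in at up to about 40 N, let go, and pressed the top of the foot again with closed fingertips.

**Last checks**
- **Seating:** At 37 N the pack gave only 0.4 mm more. The foot's top first met the fingertips about 42 mm above the face, which matches a foot flat on it.
- **Pack tilt:** The side camera read 28° and the top camera 23°, against the 25° wanted. That spread is within their error.
- **Drawer travel:** The handle positions give about 148 mm, against 150 mm at the stop. I put this down to camera error, because the drawer had stopped firmly. It was pressed outward again when I tilted the pack.
- **Other things:** The nozzle, tin, tape measure and brush were all found within a few millimetres of where they started. The force reading was zero after I backed away.

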